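Fish the sardine tin out of the low cubby with the telescopic hook

TASK

The sardine tin has slid to the back of the low cubby, where the gripper must not touch it: take the telescopic hook, reach in over the tin without ramming the cubby, hook the tin from behind and drag it right out. Put the hook down flat on the worktop, off the chopping board, then pick the tin up and lay it flat, right side up, in the middle of the chopping board. Leave the other things where they stand.

Things in the scene. Friction and masses are not known exactly. Their poses are not given: they have to be found in the camera images.
- cubby: Low fixed wooden cubby on the worktop at the robot's left, no floor. Origin on the worktop in the middle of the inner space; +x points from the open mouth to the back wall. Inside 190 mm deep (back wall's inner face at local x = +95 mm), 180 mm wide (y = -90 to 90), 66 mm high. Walls and roof 12 mm thick, roof top at 78 mm, overhanging 3 mm. A can and a tea light stand on its roof.
- tin: Flat sardine tin, 60 mm (own x) by 105 mm (own y), 25 mm high, 0.1 to 0.2 kg, lid up. Origin in the middle of its underside, z up. It starts deep in the cubby, long axis within 0.13 rad of the cubby's x, its far end 18 to 42 mm before the back wall, centre 0 to 35 mm off the cubby's middle line on its -y side: the wider free lane beside it is on the cubby's +y side.
- hook: Telescopic hook lying flat, 0.21 kg. Origin on the underside at the middle of its wooden handle (110 mm long, 22 wide, 22 high); +x points along the handle to the blade, z up. A 10 mm steel rod (axis 11 mm up) carries a steel cross blade, 10 mm thick, 18 mm high from the underside, from y = +10 to y = -80 mm (an L to the right of the rod).
- hook_grip (a point): Point to grip: 35 mm before the handle's middle (hook x = 35 mm), 11 mm up, near the balance point. From here to the blade's centre plane it is 240 to 285 mm along hook x: the rod slides in the handle and was left at any extension, which is not told and must be felt or seen. The slide is stiff (60 N) and does not move in use.
- cubby_mouth (a point): Middle of the cubby's open mouth, on the worktop (cubby x = -95 mm, y = 0); the mouth faces the cubby's -x, to the robot's right. It is 180 mm wide; a lip leaves 60 mm of height. The blade can pass over the tin and under the lip.
- board: Wooden chopping board fixed on the worktop at the robot's right, 200 mm (own x) by 300 mm (own y), 21 mm high. Origin in the middle of its underside. Wall units hang over the back of the worktop, from x = 0.58 m on and 0.5 m up: keep the wrist clear of them when carrying things across.
- mug: Bystander: small white mug with a handle, 62x92x51 mm, upright. Origin under its middle.
- timer: Bystander: egg timer with a domed top, 63 mm wide, 68 mm high. Origin under its middle.
- shaker: Bystander: salt shaker, 44 mm wide, 90 mm high. Origin under its middle.
- can: Bystander: round food can, 57 mm wide, 72 mm high, standing on the cubby's roof. Origin under its middle.
- candle: Bystander: tea light, 38 mm wide, 15 mm high, lying on the cubby's roof. Origin under its middle.

How it is judged:
On the way, in this order (a step that is already met when the one before it is completed fails the run):
1. the hook drags the tin forward inside the cubby (hook touching the tin, its centre 40 mm on the mouth side of the cubby's middle) (x of tin in the frame of cubby between -0.15 and -0.04 m and contact force between hook and tin above 0.1 N), for 0.05 s.
2. the tin is right out of the cubby, on the worktop (x of tin in the frame of cubby below -0.15 m and height (world z) of tin below 0.01 m), for 0.1 s.
3. the hook lies flat on the worktop, let go (height (world z) of hook below 0.01 m and angle between hook's own z axis and vertical below 0.1 rad and contact force between the fingers and hook below 0.1 N and linear speed of hook below 0.03 m/s), for 0.1 s.
At the end, for the whole second after the job is handed in: The tin lies flat (within 0.1 rad), right side up and at rest on the chopping board, its centre within 45 mm of the board's middle; the hook lies flat and at rest on the worktop, not touching the board (horizontal distance between tin and board below 0.045 m and angle between each of tin, hook's own z axis and vertical below 0.1 rad and z of tin in the frame of board between 0.015 and 0.03 m and linear speed of each of tin, hook below 0.02 m/s and height (world z) of hook below 0.012 m and contact force between hook and board below 0.05 N).
It fails at once if the gripper or arm touches the tin while it is still in the cubby (x of tin in the frame of cubby above -0.12 m and height (world z) of tin below 0.04 m and y of tin in the frame of cubby between -0.09 and 0.09 m and contact force between any of the fingers, the arm and tin above 0.5 N).
It fails at once if the hook is rammed into the cubby (over 45 N) (contact force between hook and cubby above 45 N).
It fails at once if a bystander is moved by more than 30 mm (distance of any of mug, timer, shaker, can, candle from where it was at the start of the episode above 0.03 m).
It also fails if it takes over 64 s, if anything falls off the work surface, if the arm or the gripper's body presses on something with over 40 N, if the wrist force passes 120 N, or if a joint passes its speed limit or range.

ROBOT

A 6-joint arm with a two-finger parallel gripper is mounted at the origin on a cart in front of the work surface, level with it; the furniture and walls round the work are solid. World frame = base frame: x ahead of the robot, y to its left, z up, the work surface at z = 0. Lengths are in m, angles in rad, forces in N, time in s.
With the tool pointing down it reaches from about 0.425 to 0.95 m from the base axis. Payload 3.5 kg.
Tool frame: the origin (TCP) lies between the finger pads; the fingertips stand 22 mm ahead of it and the grasp point (between the pads) lies 3 mm ahead of it (ctrl.nose_length is the z of the fingertips in the tool frame, in m); z points along the fingers, y is the line along which they close (so a half turn about z gives the same grasp; the last joint's range is limited). The gripper opens to 85 mm and grips with 20 to 120 N. Pads are 22 mm wide; open, the fingers measure 114 mm over their backs; the gripper's body (76 mm by 85 mm) begins 54 mm behind the grasp point. The pads swing forward as they close: fully open they stand 13 mm farther back than shut.
Start: joints at [1.033, 0.286, 1.577, -0, 1.279, -0.15], TCP at [0.255, 0.625, 0.253] pointing down, gripper open.
Joint ranges: [-2.77, 2.77], [-0.9, 2.22], [0.21, 2.48], [-1.53, 4.67], [0.24, 2.81], [-2.84, 2.84]. Speed limits (rad/s): [2.79, 2.79, 3.14, 3.14, 3.14, 3.14].

INTERFACE

Orientations are given as a unit quaternion [x, y, z, w].
In Python, from plant import ctrl gives the robot as it stands. The module is installed in compiled form; this text tells all that it offers.
- The arm moves only by the tool send_rows, never from a script. Its argument "rows" is text: rows parted by semicolons, each of 7 numbers parted by spaces: the turn, a rotation vector about the tool's x, y, z in normalised numbers (1 is 180 degrees), then the shift along the tool's x, y, z in fractions of the full range, 1 being 500 mm, then the opening, from -1 (shut) to 1 (fully open). A call has 1 to 8 rows; each row is the pose to reach, as a shift and turn from the pose commanded when the call began, along the tool's axes at that moment; what a row does not reach only later rows make up. A row lasts 1/8 s, in which the tool goes at most 62.5 mm and 10.7 degrees, less where a joint would pass 70% of its speed; a pose out of reach is approached as far as the arm can. A shift or turn number past 1, either way, is cut back to 1. A call with a gripper value outside its range is refused whole. The fingers move at their own pace and stop on an object; "grip_force" is the grip in N (left out, the last holds). Time passes only in rows, so rows that repeat a pose let the fingers close. It gives the time, the measured TCP pose, the force, the opening and the grip force at its end, in the units of the state.
- ctrl.get_state(): the state, without advancing time (a new reading comes with each control period).
- ctrl.read_camera(name): name is "side" or "top"; returns a dict with "color" (384x512x3 uint8, red, green, blue), "fx", "fy", "cx", "cy" (pixels), "extrinsics" (4x4, takes a point from world to camera coordinates). Camera axes: x right, y down, z forward; pixel columns grow to the right and rows downward; lengths in m; the calibration is good to about 2 mm. A picture is of the moment at which its call begins. There is no depth.
- ctrl.sign_off(): hands the job in; it is judged then, once.
Trained networks look in a picture, given as the dict that the camera call returned (one of the last four; its "shot" number tells which), for a name from the list of things; names that differ only in an ending like _2 or _b are one class to them, and where a whole thing is asked for, a point or a joint stands for the part that bears it (a point fixed in the world has none). Each returns a list of dicts, best first, with "p" (0 to 1); they miss things now and then, are a little off and sometimes report something else, mostly with a low value. They report only what shows in the picture. A call takes as long as a camera call.
- ctrl.look_for(picture, target): "position" ([x, y, z] in m, in the coordinates of the camera as it stood for that picture, good to about 4 mm: the middle of the surface that is visible of it).
The state is a dict: "time": time; "qpos": joint angles; "dq": joint speeds; "joint_efforts": joint torques, N m; "eef_pos": TCP position; "tcp_rot": TCP orientation; "contact_force": force on the tool from outside, world axes, zero at the start; "wrist_torque": the same for the moment, N m; "opening": opening from 0.0 (shut) to 1.0 (fully open); "finger_force": force on a finger pad.
Only numpy, scipy, OpenCV 4.12 (cv2) and the standard library are available. Lean on these libraries where they do the work, as an engineer would, in place of code of your own. Each camera call takes 0.05 s, during which the arm holds its last target. There are 200 camera calls.

## Working session

There is one attempt and no reset: what is moved stays moved. The work goes in short steps, Python scripts to look and compute and a tool call to move; the robot and the scene stay as the last step left them, time stands still between calls to the robot, and variables do not carry over. Pictures are saved under pics/ and viewed, at most 10 in all, crops included, and the job is handed in when it is done.

Besides the shell and the picture viewer there is one more tool, called after ">>>" in YAML: its name, and indented under it one key for each argument. send_rows: Moves the arm, as the interface text tells. Its arguments: {"type":"object","properties":{"rows":{"type":"string"},"grip_force":{"type":"number"}},"required":["rows"]}

```bash
mkdir -p pics; cat > h.py <<'E'
import numpy as np, cv2
from plant import ctrl
from scipy.spatial.transform import Rotation as R
def shot(name,fn=None):
    p=ctrl.read_camera(name)
    if fn: cv2.imwrite('pics/'+fn,p['color'][:,:,::-1])
    return p
def world(p,c):
    E=np.array(p['extrinsics']); return E[:3,:3].T@(np.array(c)-E[:3,3])
def ray(p,u,v,z):
    E=np.array(p['extrinsics']); o=-E[:3,:3].T@E[:3,3]
    d=E[:3,:3].T@np.array([(u-p['cx'])/p['fx'],(v-p['cy'])/p['fy'],1]); return o+d*(z-o[2])/d[2]
def proj(p,w):
    E=np.array(p['extrinsics']); c=E[:3,:3]@np.array(w)+E[:3,3]
    return np.array([p['fx']*c[0]/c[2]+p['cx'],p['fy']*c[1]/c[2]+p['cy']])
E
python3 - <<'E'
from h import *
np.set_printoptions(precision=3,suppress=True)
s=ctrl.get_state(); print(s['time'],s['eef_pos'],R.from_quat(s['tcp_rot']).as_matrix())
for n in ['side','top']:
    p=shot(n,n+'0.png'); print(n,p['fx'],np.array(p['extrinsics']))
    for t in ['cubby','tin','hook','board','mug','timer','shaker','can','candle']:
        for d in ctrl.look_for(p,t)[:2]:
            w=world(p,d['position']); print(t,round(d['p'],2),w,proj(p,w))
E
```

```text
0.0 [0.255 0.624 0.252] [[-0.926  0.378 -0.001]
 [ 0.378  0.926 -0.002]
 [ 0.    -0.002 -1.   ]]
side 387.26866315544567 [[-0.973 -0.232  0.007  0.547]
 [-0.147  0.591 -0.793  0.168]
 [ 0.18  -0.772 -0.609  1.135]
 [ 0.     0.     0.     1.   ]]
cubby 0.73 [0.54  0.441 0.079] [220.257 315.495]
tin 0.22 [ 0.645 -0.058  0.034] [236.898 187.618]
hook 0.68 [0.493 0.013 0.013] [277.786 213.942]
board 0.8 [ 0.525 -0.383  0.024] [289.279 144.57 ]
mug 0.87 [ 0.648 -0.06   0.036] [236.273 186.615]
mug 0.46 [0.536 0.444 0.073] [221.838 319.042]
timer 0.71 [ 0.648 -0.062  0.035] [236.48  186.672]
timer 0.65 [0.711 0.043 0.039] [207.571 202.685]
shaker 0.52 [ 0.679 -0.282  0.045] [244.604 148.205]
can 0.81 [0.477 0.437 0.146] [248.688 301.167]
candle 0.61 [0.57  0.421 0.088] [210.147 302.982]
top 485.84445308167125 [[ 0.046 -0.999  0.002 -0.015]
 [-0.978 -0.045 -0.203  0.571]
 [ 0.203  0.007 -0.979  1.549]
 [ 0.     0.     0.     1.   ]]
cubby 0.78 [0.536 0.378 0.073] [148.774 193.582]
hook 0.68 [ 0.469 -0.079  0.016] [286.609 222.696]
hook 0.68 [0.475 0.416 0.146] [129.267 207.637]
board 0.61 [ 0.526 -0.419  0.02 ] [388.471 210.387]
mug 0.63 [ 0.651 -0.058  0.026] [282.426 168.958]
timer 0.64 [0.713 0.03  0.05 ] [257.458 148.354]
shaker 0.45 [ 0.675 -0.299  0.074] [356.025 161.63 ]
can 0.93 [0.471 0.415 0.143] [129.911 209.06 ]
candle 0.41 [0.568 0.422 0.086] [135.224 182.64 ]
```

View pics/top0.png

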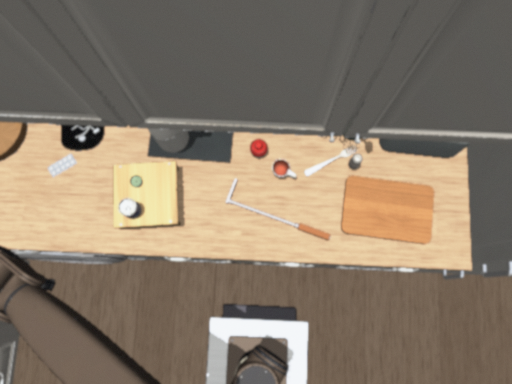

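View pics/side0.png

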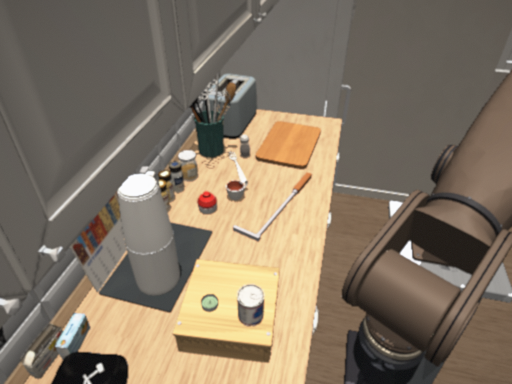

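Top picture: cubby roof about (113–178, 162–228), hook from its handle at (328,238) to the elbow at (228,201) and blade tip at (236,180), board at (343–433, 177–242). I'll crop in to measure precisely.

```bash
python3 - <<'E'
import cv2,numpy as np
t=cv2.imread('pics/top0.png');s=cv2.imread('pics/side0.png')
def crop(im,x,y,w,h,k):
    c=cv2.resize(im[y:y+h,x:x+w],None,fx=k,fy=k,interpolation=cv2.INTER_CUBIC)
    for i in range(0,w,10):
        cv2.line(c,(i*k,0),(i*k,6 if i%50 else 14),(255,0,255),1)
        if i%20==0: cv2.putText(c,str(x+i),(i*k,22),0,.35,(255,0,255),1)
    for i in range(0,h,10):
        cv2.line(c,(0,i*k),(6,i*k),(255,0,255),1)
        if i%20==0: cv2.putText(c,str(y+i),(8,i*k+4),0,.35,(255,0,255),1)
    return c
a=crop(t,100,150,100,90,6); b=crop(s,170,250,120,110,5)
cv2.imwrite('pics/c1.png',crop(t,100,150,100,90,6))
cv2.imwrite('pics/c2.png',b)
c=crop(t,215,170,130,75,6); cv2.imwrite('pics/c3.png',c)
E
```

```text
(no output)
```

View pics/c1.png

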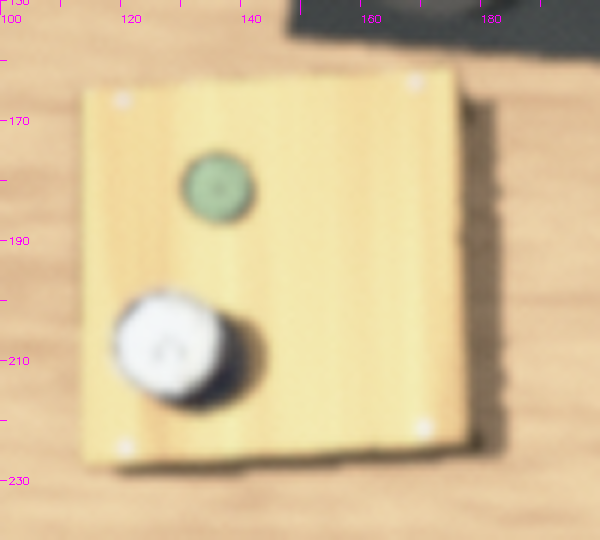

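View pics/c2.png

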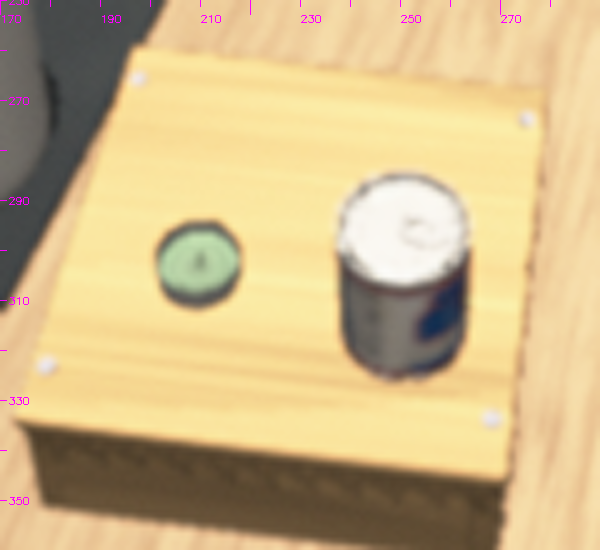

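View pics/c3.png

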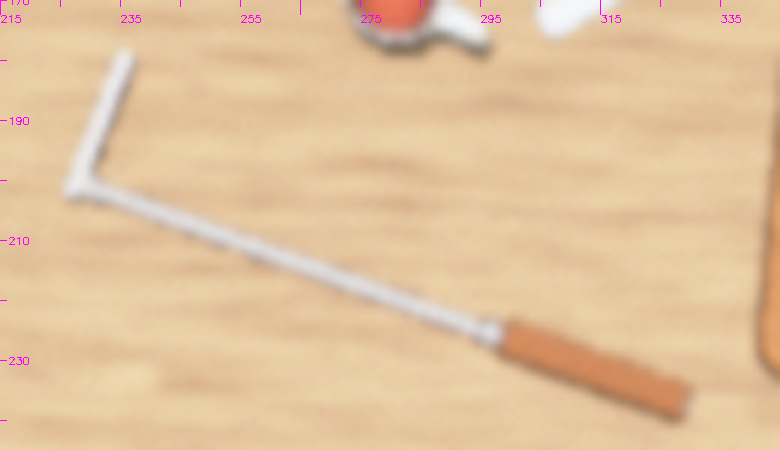

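The crops give roof corners in both views, and the hook handle, rod and blade. Top px: roof (113.4,164.3), (175.4,160.9), (177.6,223.4), (113.4,226.6); handle ends (329.1,236.6) and (298.6,225.6); blade heel (227,202.3) and tip (235.3,178). Next I'll fit the poses.

```bash
python3 - <<'E'
from h import *
from scipy.optimize import least_squares
np.set_printoptions(precision=4,suppress=True)
pt=shot('top'); ps=shot('side')
T=lambda x,y,ox,oy,k:np.array([(x+.5)/k-.5+ox,(y+.5)/k-.5+oy])
top=[T(*a,100,150,6) for a in [(83,88),(455,68),(468,443),(83,462)]]
sid=[T(*a,170,250,5) for a in [(17,420),(137,46),(543,92),(508,480)]]
# local corners: back -y, mouth -y, mouth +y, back +y
L=np.array([[110,-105],[-98,-105],[-98,105],[110,105]])/1e3
for p,c in((pt,top),(ps,sid)): print(np.array([ray(p,*u,.078) for u in c]))
def f(v,idx):
    Rm=np.array([[np.cos(v[2]),-np.sin(v[2])],[np.sin(v[2]),np.cos(v[2])]])
    W=L@Rm.T+v[:2]; r=[]
    for i in idx:
        p,c=((pt,top),(ps,sid))[i]
        r+=[proj(p,[*w,.078])-u for w,u in zip(W,c)]
    return np.array(r).ravel()
for idx in([0],[1],[0,1]):
    q=least_squares(f,[.52,.4,1.57],args=(idx,)); print('cubby',idx,q.x,q.fun)
H=lambda x,y,z:ray(pt,*T(x,y,215,170,6),z)
he,hf=H(687,402,.015),H(504,336,.017); heel,tip=H(72,196,.015),H(124,50,.015); el=H(85,184,.011); r1=H(490,331,.011)
print(he,hf,heel,tip,el,r1)
print('len',np.linalg.norm((he-hf)[:2]),'blade',np.linalg.norm((tip-heel)[:2]))
for a,b in((he,hf),(r1,el),(he,el)): print('yaw',np.arctan2(*(b-a)[1::-1]))
for d in ctrl.look_for(ps,'hook_grip')[:2]+ctrl.look_for(pt,'hook_grip')[:2]: print(d)
# side handle seg
for n,p in(('top',pt),('side',ps)):
    hsv=cv2.cvtColor(p['color'],cv2.COLOR_RGB2HSV)
    u=proj(p,(he+hf)/2); m=((hsv[...,0]<14)&(hsv[...,1]>120)).astype('uint8')
    k,lab,st,cc=cv2.connectedComponentsWithStats(m)
    j=min(range(1,k),key=lambda j:np.hypot(*(cc[j]-u))+(st[j,4]<40)*1e3); ys,xs=np.nonzero(lab==j)
    P=np.array([ray(p,a,b,.018)[:2] for a,b in zip(xs,ys)]); c=P.mean(0); w,V=np.linalg.eigh(np.cov(P.T)); d=V[:,1]*np.sign(V[1,1]); t=(P-c)@d
    print(n,len(xs),'handle c',c,'yaw',np.arctan2(d[1],d[0]),'ext',t.min(),t.max())
print(ctrl.nose_length,ctrl.get_state()['opening'])
E
```

```text
[[0.628  0.5022 0.078 ]
 [0.6488 0.2988 0.078 ]
 [0.4417 0.2749 0.078 ]
 [0.422  0.48   0.078 ]]
[[0.6235 0.5044 0.078 ]
 [0.6471 0.2988 0.078 ]
 [0.4432 0.2793 0.078 ]
 [0.4184 0.482  0.078 ]]
cubby [0] [0.5359 0.383  1.676 ] [-0.3381 -0.2306  0.7247 -0.4745  0.117   0.008  -0.4913  0.637 ]
cubby [1] [0.5338 0.3845 1.6817] [-1.2586  0.1823 -0.6881 -0.1494  1.47   -0.9483  0.5736  0.1951]
cubby [0, 1] [0.5345 0.3838 1.6799] [-0.7672  0.2946  0.3045 -0.1887 -0.0592  0.2942 -0.6758  1.1757 -1.5274
 -0.264  -0.7823 -0.4434  1.2944 -1.1333  0.1783 -0.0969]
[ 0.4289 -0.2219  0.015 ] [ 0.4608 -0.1191  0.017 ] [0.5292 0.1264 0.015 ] [0.6148 0.1019 0.015 ] [0.5371 0.1198 0.011 ] [ 0.4641 -0.1116  0.011 ]
len 0.10770471287444294 blade 0.08907459100861219
yaw 1.269988284573476
yaw 1.2651475886407832
yaw 1.2642222589541132
{'position': [0.0577, 0.0929, 1.2082], 'p': 0.83}
{'position': [0.0892, 0.1095, 1.6255], 'p': 0.77}
top 168 handle c [ 0.4441 -0.1692] yaw 1.2639848821815025 ext -0.0505648512027764 0.050187742498338135
side 132 handle c [ 0.4424 -0.1667] yaw 1.2831236134083874 ext -0.056215261747444234 0.05652523126297453
0.022 1.000063414893215
```

```bash
cat >> h.py <<'E'
def tgt(x,y,z,yaw):  # tool down, tool x along yaw
    c,s=np.cos(yaw),np.sin(yaw); return np.array([x,y,z]),np.array([[c,s,0],[s,-c,0],[0,0,-1.]])
def rows(wps):
    s=ctrl.get_state(); p0=np.array(s['eef_pos']); R0=R.from_quat(s['tcp_rot']).as_matrix()
    for p,Rm in wps:
        print(np.round(R.from_matrix(R0.T@Rm).as_rotvec(degrees=True),1),np.round(1e3*R0.T@(p-p0),1))
def st():
    s=ctrl.get_state(); M=R.from_quat(s['tcp_rot']).as_matrix(); print(s['time'],np.round(s['eef_pos'],4),'yaw',np.arctan2(M[1,0],M[0,0]),'tilt',np.round(M[2],4),'F',np.round(s['contact_force'],1),np.round(s['wrist_torque'],2),s['opening'],s['finger_force'],np.round(s['qpos'],2))
E
python3 - <<'E'
from h import *
y0=np.pi/2+1.183-.0; y0=np.arctan2(.378,-.926)
rows([tgt(.46,.30,.25,y0-.7),tgt(.454,-.135,.15,1.268),tgt(.454,-.135,.024,1.268)])
E
```

```text
[-0.  -0.  40.1] [-312.5 -223.3    3.3]
[-0.  -0.  85.1] [-471.4 -628.3  103.3]
[-0.  -0.  85.1] [-471.4 -628.3  229.3]
```

Careful with the scale: shifts go in shares of 500 mm and turns go in shares of 180 degrees. That gives: -357 mm / 500 = -0.714, -312 mm / 500 = -0.624, 64 degrees / 180 = 0.3556.

>>> send_rows:
  rows: "0 0 0.0556 -0.104 -0.074 0 1;0 0 0.1111 -0.208 -0.148 0 1;0 0 0.1556 -0.312 -0.222 0.002 1;0 0 0.1889 -0.416 -0.298 0.004 1;0 0 0.2222 -0.52 -0.372 0.006 1;0 0 0.2667 -0.624 -0.446 0.006 1;0 0 0.3111 -0.67 -0.562 0.03 1;0 0 0.3556 -0.714 -0.678 0.06 1"

```text
time: 2.2
eef_pos: [0.4584, 0.1833, 0.226]
tcp_rot: [0.685, 0.728, 0.001, 0.001]
contact_force: [0.7, 0.9, -0.6]
opening: 0.997
finger_force: 0.0
```

```bash
python3 - <<'E'
from h import *
st(); rows([tgt(.454,-.135,.15,1.268),tgt(.454,-.135,.024,1.268)])
E
```

```text
2.2 [0.4584 0.1833 0.226 ] yaw 1.6319108660844694 tilt [-0.      0.0022 -1.    ] F [ 0.7  0.9 -0.6] [ 0.01 -0.03 -0.01] 0.9969231942693141 0.0 [ 0.17 -0.1   2.04 -0.    1.2   0.11]
[ 0.1 -0.  20.9] [-317.5  -24.    75.9]
[ 0.1 -0.  20.9] [-317.5  -24.3  201.9]
```

To row units: -318 mm / 500 = -0.636, -300 mm / 500 = -0.6, 21 degrees / 180 = 0.1167.

>>> send_rows:
  rows: "0 0 0.0444 -0.12 -0.01 0.02 1;0 0 0.0778 -0.24 -0.02 0.05 1;0 0 0.1167 -0.36 -0.028 0.08 1;0 0 0.1167 -0.48 -0.036 0.11 1;0 0 0.1167 -0.6 -0.046 0.14 1;0 0 0.1167 -0.636 -0.048 0.152 1;0 0 0.1167 -0.636 -0.048 0.152 1;0 0 0.1167 -0.636 -0.048 0.152 1"

```text
time: 3.2
eef_pos: [0.4549, -0.1324, 0.1498]
tcp_rot: [0.805, 0.594, 0.0, -0.0]
contact_force: [0.1, 0.2, 0.1]
opening: 1.0
finger_force: 0.0
```

```bash
python3 - <<'E'
from h import *
st(); rows([tgt(.454,-.135,.024,1.268)])
E
```

```text
3.2 [ 0.4549 -0.1324  0.1498] yaw 1.2715488565146764 tilt [ 4.e-04  2.e-04 -1.e+00] F [0.1 0.2 0.1] [0.01 0.02 0.  ] 1.0003336678702792 0.0 [-0.5  -0.05  2.15  0.    1.04 -0.2 ]
[ 0.  -0.   0.2] [-2.800e+00 -1.000e-01  1.258e+02]
```

To row units: 125.5 mm / 500 = 0.251, 100 mm / 500 = 0.2.

>>> send_rows:
  rows: "0 0 0 -0.006 0 0.1 1;0 0 0 -0.006 0 0.2 1;0 0 0 -0.006 0 0.251 1;0 0 0 -0.006 0 0.251 -1;0 0 0 -0.006 0 0.251 -1;0 0 0 -0.006 0 0.251 -1;0 0 0 -0.006 0 0.251 -1;0 0 0 -0.006 0 0.251 -1"
  grip_force: 90

```text
time: 4.2
eef_pos: [0.4552, -0.137, 0.0259]
tcp_rot: [0.805, 0.593, 0.001, 0.001]
contact_force: [-1.0, 1.0, 5.4]
opening: 0.233
finger_force: 90.4
```

```bash
python3 - <<'E'
from h import *
st()
E
```

```text
4.2 [ 0.4552 -0.137   0.0259] yaw 1.270162026468772 tilt [-2.0e-04  3.1e-03 -1.0e+00] F [-1.   1.   5.4] [0.28 0.17 0.05] 0.23274118961655157 90.36628246307373 [-0.51  0.18  2.19  0.    0.77 -0.21]
```

```bash
cat >> h.py <<'E'
C=np.array([.5345,.3838]); YC=1.678
ex=np.array([np.cos(YC),np.sin(YC)]); ey=np.array([-np.sin(YC),np.cos(YC)])
def cub(x,y,z,dyaw=0): w=C+x*ex+y*ey; return tgt(w[0],w[1],z,YC+dyaw)
def loc(): w=np.array(ctrl.get_state()['eef_pos']); d=w[:2]-C; print('cubby xy',d@ex,d@ey,'z',w[2])
E
python3 - <<'E'
from h import *
rows([cub(-.420,.05,.0595)])
E
```

```text
[  0.2   0.  -23.4] [115.5  42.3 -33.5]
```

To row units: 115.5 mm / 500 = 0.231, 42.3 mm / 500 = 0.0846, -23.4 degrees / 180 = -0.13.

>>> send_rows:
  rows: "0 0 0 0 0 -0.04 -1;0 0 0 0 0 -0.068 -1;0 0 -0.0333 0.058 0.02 -0.068 -1;0 0 -0.0667 0.116 0.042 -0.068 -1;0 0 -0.1 0.174 0.064 -0.068 -1;0.0011 0 -0.13 0.231 0.0846 -0.067 -1;0.0011 0 -0.13 0.231 0.0846 -0.067 -1;0.0011 0 -0.13 0.231 0.0846 -0.067 -1"

```text
time: 5.2
eef_pos: [0.5279, -0.0388, 0.0574]
tcp_rot: [0.668, 0.744, -0.001, -0.002]
contact_force: [0.2, 0.6, -2.2]
opening: 0.231
finger_force: 89.2
```

```bash
python3 - <<'E'
from h import *
st(); loc(); 
t=shot('top');s=shot('side')
import cv2
def crop(im,x,y,w,h,k):
    c=cv2.resize(im[y:y+h,x:x+w],None,fx=k,fy=k,interpolation=cv2.INTER_CUBIC)
    return c
a=crop(t['color'],110,150,200,96,4); b=crop(s['color'],170,150,200,100,4)
o=np.vstack([a,b[:,:]])[:,:,::-1]; o=o[:784]; cv2.imwrite('pics/e1.png',cv2.resize(o,None,fx=.76,fy=.76))
cv2.imwrite('pics/t1.png',t['color'][:,:,::-1]);cv2.imwrite('pics/s1.png',s['color'][:,:,::-1])
E
```

```text
5.2 [ 0.5279 -0.0388  0.0574] yaw 1.678208589237072 tilt [ 7.0e-04 -4.2e-03 -1.0e+00] F [ 0.2  0.6 -2.2] [-0.08  0.03  0.04] 0.2313122253961886 89.21954870223999 [-0.26  0.22  2.05 -0.    0.87 -0.37]
cubby xy -0.41945926891632335 0.05182133464387137 z 0.05736589704152928
```

View pics/e1.png

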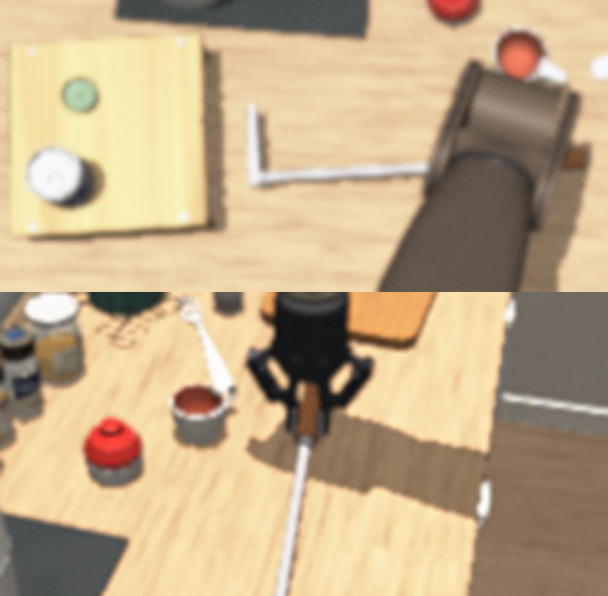

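Top view: blade heel at about (195,210), tip (193,184.5), held in front of the mouth, nothing disturbed. Now I'll check numerically the blade's height and rod extension.

```bash
python3 - <<'E'
from h import *
np.set_printoptions(precision=1,suppress=True)
t=shot('top');s=shot('side')
E0=ctrl.get_state(); p0=np.array(E0['eef_pos']); M=R.from_quat(E0['tcp_rot']).as_matrix(); hd=p0[2]-.0259
X=M[:,0].copy(); Y=M[:,1]; X[2]=0  # tool y = hook -y
# rendered masks: hook white pixels vs. blade model, search extension d & blade height dz by mask overlap
def quad(p,d,dz):
    b=p0+X*d; pts=[]
    for sx in(-.005,.005):
        for sy in(-.01,.08):
            for z in(0,.018): w=b+X*sx+Y*sy; w[2]=hd+dz+z; pts.append(proj(p,w))
    return cv2.convexHull(np.array(pts,np.float32))
best={}
for n,p in(('top',t),('side',s)):
    hsv=cv2.cvtColor(p['color'],cv2.COLOR_RGB2HSV); K=6
    q=quad(p,.268,0)[:,0]; x0,y0=np.int32(q.min(0))-14; x1,y1=np.int32(q.max(0))+14
    sat=cv2.resize(hsv[y0:y1,x0:x1,1].astype(np.float32),None,fx=K,fy=K,interpolation=cv2.INTER_LINEAR)
    print(n,q.min(0),q.max(0)); 
    for d in np.arange(.24,.2901,.0025):
        for dz in np.arange(-.016,.0161,.004):
            m=np.zeros(sat.shape,np.uint8); P=(quad(p,d,dz)[:,0]-[x0,y0]+.5)*K
            cv2.fillConvexPoly(m,np.int32(P),1)
            ring=cv2.dilate(m,np.ones((19,19)))-m
            best[(n,round(d,4),round(dz,3))]=sat[ring>0].mean()-sat[m>0].mean()
for n in('top','side'): print(n,sorted([(round(float(v),1),*k[1:]) for k,v in best.items() if k[0]==n])[-6:])
print(sorted([(round(float(best[('top',)+k[1:]]+best[k]),1),*k[1:]) for k in best if k[0]=='side'])[-8:])
E
```

```text
top [192.5 184.2] [197.1 211.8]
side [230.3 251.7] [264.5 262.6]
top [(38.7, np.float64(0.2725), np.float64(0.0)), (39.4, np.float64(0.27), np.float64(0.016)), (39.7, np.float64(0.2725), np.float64(0.004)), (39.7, np.float64(0.2725), np.float64(0.016)), (39.9, np.float64(0.2725), np.float64(0.012)), (40.1, np.float64(0.2725), np.float64(0.008))]
side [(50.6, np.float64(0.26), np.float64(-0.012)), (51.0, np.float64(0.285), np.float64(0.016)), (51.3, np.float64(0.2675), np.float64(-0.004)), (51.3, np.float64(0.27), np.float64(0.0)), (51.3, np.float64(0.275), np.float64(0.004)), (51.4, np.float64(0.2775), np.float64(0.008))]
[(74.7, np.float64(0.27), np.float64(0.004)), (75.8, np.float64(0.2725), np.float64(0.008)), (78.5, np.float64(0.275), np.float64(0.0)), (81.1, np.float64(0.275), np.float64(0.008)), (81.4, np.float64(0.27), np.float64(0.0)), (87.6, np.float64(0.275), np.float64(0.004)), (88.5, np.float64(0.2725), np.float64(0.0)), (89.6, np.float64(0.2725), np.float64(0.004))]
```

To row units: 115 mm / 500 = 0.23, 100 mm / 500 = 0.2.

>>> send_rows:
  rows: "0 0 0 0.04 0 0 -1;0 0 0 0.08 0 0 -1;0 0 0 0.12 0 0 -1;0 0 0 0.16 0 0 -1;0 0 0 0.2 0 0 -1;0 0 0 0.23 0 0 -1;0 0 0 0.23 0 0 -1"

```text
time: 6.28
eef_pos: [0.5156, 0.0771, 0.0575]
tcp_rot: [0.667, 0.745, -0.001, -0.001]
contact_force: [-0.1, -0.0, -1.9]
opening: 0.233
finger_force: 89.2
```

```bash
python3 - <<'E'
from h import *
st(); loc()
E
```

```text
6.275 [0.5156 0.0771 0.0575] yaw 1.6811568565660464 tilt [ 6.0e-04 -3.6e-03 -1.0e+00] F [-0.1 -0.  -1.9] [-0.04  0.03  0.04] 0.23255143972048395 89.21702027320862 [-0.05  0.21  2.07  0.    0.86 -0.16]
cubby xy -0.3029648885811861 0.051573359565407005 z 0.057498900497475136
```

To row units: 105 mm / 500 = 0.21, 95 mm / 500 = 0.19.

>>> send_rows:
  rows: "0 0 0 0.04 0 0 -1;0 0 0 0.08 0 0 -1;0 0 0 0.12 0 0 -1;0 0 0 0.16 0 0 -1;0 0 0 0.19 0 0 -1;0 0 0 0.21 0 0 -1;0 0 0 0.21 0 0 -1"

```text
time: 7.15
eef_pos: [0.5047, 0.1804, 0.0576]
tcp_rot: [0.668, 0.744, -0.001, -0.001]
contact_force: [0.1, -0.1, -2.6]
opening: 0.235
finger_force: 89.2
```

To row units: 6 mm / 500 = 0.012, 4 mm / 500 = 0.008.

>>> send_rows:
  rows: "0 0 0 0.004 0 0 -1;0 0 0 0.008 0 0 -1;0 0 0 0.012 0 0 -1;0 0 0 0.012 0 0 -1"

```text
time: 7.65
eef_pos: [0.5041, 0.186, 0.0577]
tcp_rot: [0.668, 0.744, -0.001, -0.001]
contact_force: [-1.1, 0.4, -2.3]
opening: 0.235
finger_force: 89.2
```

```bash
python3 - <<'E'
from h import *
st(); loc()
E
```

```text
7.65 [0.5041 0.186  0.0577] yaw 1.6786264200167598 tilt [ 7.0e-04 -3.4e-03 -1.0e+00] F [-1.1  0.4 -2.3] [-0.08  0.02 -0.  ] 0.23451050448348348 89.22347903251648 [0.16 0.24 2.03 0.   0.87 0.06]
cubby xy -0.19336551150214393 0.051392577540100876 z 0.05768117164221366
```

To row units: 4 mm / 500 = 0.008, 3 mm / 500 = 0.006.

>>> send_rows:
  rows: "0 0 0 0.002 0 0 -1;0 0 0 0.004 0 0 -1;0 0 0 0.006 0 0 -1;0 0 0 0.008 0 0 -1;0 0 0 0.008 0 0 -1"

```text
time: 8.28
eef_pos: [0.5036, 0.1901, 0.0576]
tcp_rot: [0.668, 0.744, -0.001, -0.001]
contact_force: [0.1, -0.4, -2.3]
opening: 0.229
finger_force: 89.2
```

To row units: 2 mm / 500 = 0.004, 1 mm / 500 = 0.002.

>>> send_rows:
  rows: "0 0 0 0.002 0 0 -1;0 0 0 0.004 0 0 -1;0 0 0 0.004 0 0 -1"

```text
time: 8.65
eef_pos: [0.5034, 0.1921, 0.0577]
tcp_rot: [0.668, 0.744, -0.001, -0.001]
contact_force: [-0.5, -0.1, -2.5]
opening: 0.234
finger_force: 89.2
```

To row units: 2 mm / 500 = 0.004, 1 mm / 500 = 0.002.

>>> send_rows:
  rows: "0 0 0 0.002 0 0 -1;0 0 0 0.004 0 0 -1;0 0 0 0.004 0 0 -1"

```text
time: 9.02
eef_pos: [0.5032, 0.1941, 0.0577]
tcp_rot: [0.668, 0.744, -0.001, -0.001]
contact_force: [-0.7, 0.4, -2.7]
opening: 0.232
finger_force: 89.2
```

To row units: 1 mm / 500 = 0.002.

>>> send_rows:
  rows: "0 0 0 0.002 0 0 -1;0 0 0 0.002 0 0 -1"

```text
time: 9.28
eef_pos: [0.5031, 0.195, 0.0577]
tcp_rot: [0.668, 0.744, -0.001, -0.001]
contact_force: [-0.7, 0.0, -2.0]
opening: 0.23
finger_force: 89.2
```

To row units: 1 mm / 500 = 0.002.

>>> send_rows:
  rows: "0 0 0 0.002 0 0 -1;0 0 0 0.002 0 0 -1"

```text
time: 9.52
eef_pos: [0.5031, 0.1957, 0.0577]
tcp_rot: [0.668, 0.744, -0.001, -0.001]
contact_force: [0.6, -2.5, -0.9]
opening: 0.236
finger_force: 89.2
```

To row units: 0.7 mm / 500 = 0.0014.

>>> send_rows:
  rows: "0 0 0 0.0014 0 0 -1;0 0 0 0.0014 0 0 -1"

```text
time: 9.78
eef_pos: [0.5032, 0.1957, 0.0577]
tcp_rot: [0.668, 0.744, -0.002, -0.001]
contact_force: [0.6, -5.7, -2.8]
opening: 0.233
finger_force: 89.3
```

```bash
python3 - <<'E'
from h import *
st(); loc()
E
```

```text
9.775 [0.5032 0.1957 0.0577] yaw 1.6793635810118646 tilt [-0.0013 -0.0034 -1.    ] F [ 0.6 -5.7 -2.8] [-0.86 -0.11  0.02] 0.2334669110405307 89.26195979118347 [ 0.18  0.24  2.03 -0.    0.87  0.08]
cubby xy -0.1836618057623539 0.051273607506330976 z 0.057691342106419956
```

To row units: 14 mm / 500 = 0.028, 10 mm / 500 = 0.02.

>>> send_rows:
  rows: "0 0 0 -0.004 0 0 -1;0 0 0 -0.0066 0 0 -1;0 0 0 -0.0066 0 0 -1;0 0 0 -0.0066 0 0.01 -1;0 0 0 -0.0066 0 0.02 -1;0 0 0 -0.0066 0 0.028 -1;0 0 0 -0.0066 0 0.028 -1"

```text
time: 10.65
eef_pos: [0.5028, 0.1933, 0.043]
tcp_rot: [0.668, 0.744, -0.002, -0.002]
contact_force: [0.0, 0.3, -3.1]
opening: 0.233
finger_force: 89.3
```

```bash
python3 - <<'E'
from h import *
st(); loc()
E
```

```text
10.65 [0.5028 0.1933 0.043 ] yaw 1.6786315702580532 tilt [ 6.0e-04 -4.7e-03 -1.0e+00] F [ 0.   0.3 -3.1] [-0.05  0.03  0.05] 0.2334957392206758 89.25107717514038 [0.18 0.27 2.03 0.   0.85 0.07]
cubby xy -0.1859750250752189 0.051945140912215304 z 0.04298163339804708
```

To row units: 14.5 mm / 500 = 0.029, 10 mm / 500 = 0.02.

>>> send_rows:
  rows: "0 0 0 0 0 0.01 -1;0 0 0 0 0 0.02 -1;0 0 0 0 0 0.029 -1;0 0 0 0 0 0.029 -1"

```text
time: 11.15
eef_pos: [0.5027, 0.1933, 0.0285]
tcp_rot: [0.668, 0.744, -0.001, -0.002]
contact_force: [-0.3, -0.6, -2.0]
opening: 0.235
finger_force: 89.3
```

To row units: 34 mm / 500 = 0.068, 30 mm / 500 = 0.06.

>>> send_rows:
  rows: "0 0 0 0 0.02 0 -1;0 0 0 0 0.04 0 -1;0 0 0 0 0.06 0 -1;0 0 0 0 0.068 0 -1;0 0 0 0 0.068 0 -1"

```text
time: 11.78
eef_pos: [0.5373, 0.1971, 0.029]
tcp_rot: [0.668, 0.744, -0.001, -0.001]
contact_force: [-0.3, 0.3, -0.5]
opening: 0.23
finger_force: 89.2
```

```bash
python3 - <<'E'
from h import *
st(); loc()
E
```

```text
11.775 [0.5373 0.1971 0.029 ] yaw 1.6783177715925146 tilt [ 8.0e-04 -3.3e-03 -1.0e+00] F [-0.3  0.3 -0.5] [-0.07 -0.02  0.02] 0.2297599589487239 89.21883344650269 [0.17 0.35 1.95 0.   0.84 0.07]
cubby xy -0.18592705350846994 0.01716798059958454 z 0.029004814393178095
```

To row units: -94 mm / 500 = -0.188, -82 mm / 500 = -0.164.

>>> send_rows:
  rows: "0 0 0 -0.02 0 0 -1;0 0 0 -0.044 0 0 -1;0 0 0 -0.068 0 0 -1;0 0 0 -0.092 0 0 -1;0 0 0 -0.116 0 0 -1;0 0 0 -0.14 0 0 -1;0 0 0 -0.164 0 0 -1;0 0 0 -0.188 0 0 -1"

```text
time: 12.78
eef_pos: [0.5472, 0.1028, 0.029]
tcp_rot: [0.668, 0.744, -0.001, -0.001]
contact_force: [0.1, 1.0, -1.9]
opening: 0.232
finger_force: 89.2
```

To row units: -96 mm / 500 = -0.192, -84 mm / 500 = -0.168.

>>> send_rows:
  rows: "0 0 0 -0.024 0 0 -1;0 0 0 -0.048 0 0 -1;0 0 0 -0.072 0 0 -1;0 0 0 -0.096 0 0 -1;0 0 0 -0.12 0 0 -1;0 0 0 -0.144 0 0 -1;0 0 0 -0.168 0 0 -1;0 0 0 -0.192 0 0 -1"

```text
time: 13.78
eef_pos: [0.5575, 0.0074, 0.0289]
tcp_rot: [0.668, 0.744, -0.001, -0.001]
contact_force: [1.0, 0.9, -1.8]
opening: 0.233
finger_force: 89.2
```

```bash
python3 - <<'E'
from h import *
st(); loc(); np.set_printoptions(precision=3,suppress=True)
t=shot('top','t2.png'); s=shot('side','s2.png')
for p in(t,s):
  for n in('tin','mug'):
    for d in ctrl.look_for(p,n)[:2]:
        w=world(p,d['position']); print(n,d['p'],w,'cubby',(w[:2]-C)@ex,(w[:2]-C)@ey)
a=cv2.resize(t['color'][150:246,110:310],None,fx=4,fy=4)[:,:,::-1];b=cv2.resize(s['color'][190:290,170:370],None,fx=4,fy=4)[:,:,::-1]
cv2.imwrite('pics/e2.png',cv2.resize(np.vstack([a,b])[:784],None,fx=.76,fy=.76))
E
```

```text
13.775 [0.5575 0.0074 0.0289] yaw 1.678698706153623 tilt [ 7.0e-04 -3.4e-03 -1.0e+00] F [ 1.   0.9 -1.8] [0.05 0.04 0.04] 0.23316171059962817 89.21915531158447 [-0.17  0.33  1.99 -0.    0.83 -0.28]
cubby xy -0.37669753399791367 0.0174193000682139 z 0.028890495006243126
tin 0.91 [0.571 0.228 0.019] cubby -0.15841493361632286 -0.019173734342626803
tin 0.22 [0.472 0.417 0.142] cubby 0.039414087625577014 0.05825320093451922
mug 0.76 [ 0.66  -0.061  0.03 ] cubby -0.4561054915525343 -0.07712085008455523
tin 0.88 [0.575 0.208 0.022] cubby -0.17870751517167222 -0.0219719362025473
mug 0.72 [ 0.654 -0.047  0.038] cubby -0.4414732238386445 -0.0725706583432711
```

View pics/e2.png

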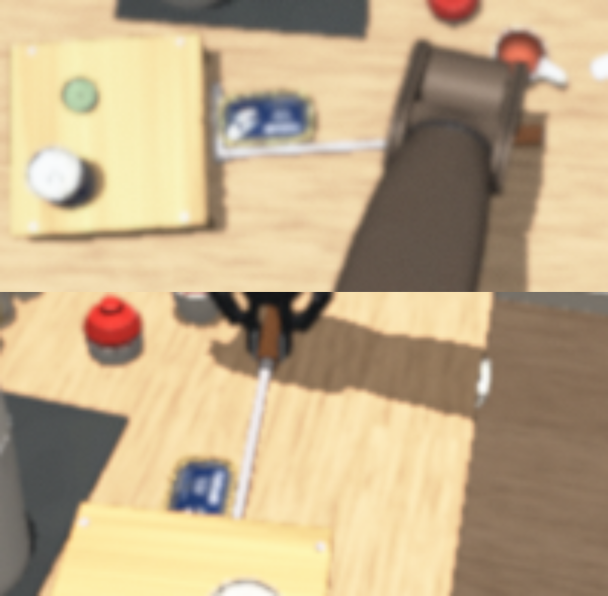

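Both views show the tin out in front of the mouth, nestled between rod and blade (top px ≈(198,189)), lying straight. I'll pull a bit further, then unhook and lift.

To row units: -50 mm / 500 = -0.1, -25 mm / 500 = -0.05.

>>> send_rows:
  rows: "0 0 0 -0.024 0 0 -1;0 0 0 -0.05 0 0 -1;0 0 0 -0.05 0 0 -1;0 0 0 -0.038 -0.01 0 -1;0 0 0 -0.034 -0.016 0 -1;0 0 0 -0.034 -0.016 -0.04 -1;0 0 0 -0.034 -0.016 -0.1 -1;0 0 0 -0.034 -0.016 -0.1 -1"

```text
time: 15.08
eef_pos: [0.5544, -0.01, 0.083]
tcp_rot: [0.668, 0.744, 0.001, 0.002]
contact_force: [-0.0, -0.8, -1.7]
opening: 0.236
finger_force: 89.3
```

```bash
python3 - <<'E'
from h import *
st(); loc(); rows([tgt(.452,-.145,.075,1.27),tgt(.452,-.145,.026,1.27)])
E
```

```text
15.075 [ 0.5544 -0.01    0.083 ] yaw 1.6790593334850759 tilt [-0.0019  0.0047 -1.    ] F [-0.  -0.8 -1.7] [-0.01  0.01 -0.03] 0.23569300928625397 89.327552318573 [-0.2   0.23  1.99 -0.    0.92 -0.31]
cubby xy -0.3936405734193102 0.022389407530139883 z 0.08303772396337251
[ 0.3  0.1 23.4] [-123.2 -116.4    7.7]
[ 0.3  0.1 23.4] [-123.1 -116.6   56.7]
```

To row units: -123 mm / 500 = -0.246, -116.5 mm / 500 = -0.233, 23.4 degrees / 180 = 0.13.

>>> send_rows:
  rows: "0 0 0.0222 -0.05 -0.046 0 -1;0 0 0.0556 -0.1 -0.094 0 -1;0 0 0.0889 -0.15 -0.14 0.004 -1;0 0 0.1167 -0.2 -0.186 0.008 -1;0.0011 0 0.13 -0.246 -0.233 0.016 -1;0.0011 0 0.13 -0.246 -0.233 0.016 -1;0.0011 0 0.13 -0.246 -0.233 0.07 -1;0.0011 0 0.13 -0.246 -0.233 0.1 -1"

```text
time: 16.08
eef_pos: [0.4484, -0.1435, 0.0281]
tcp_rot: [0.805, 0.594, -0.003, -0.003]
contact_force: [-0.2, 0.3, -1.6]
opening: 0.237
finger_force: 89.3
```

```bash
python3 - <<'E'
from h import *
st()
E
```

```text
16.075 [ 0.4484 -0.1435  0.0281] yaw 1.2710500485340794 tilt [-8.0e-04 -8.3e-03 -1.0e+00] F [-0.2  0.3 -1.6] [-0.03  0.01 -0.03] 0.23713273199778745 89.30368065834045 [-0.52  0.17  2.19 -0.    0.79 -0.22]
```

To row units: 2 mm / 500 = 0.004, 1 mm / 500 = 0.002.

>>> send_rows:
  rows: "0 0 0 0 0 0.002 -1;0 0 0 0 0 0.004 -1;0 0 0 0 0 0.004 -1;0 0 0 0 0 0.004 0.2;0 0 0 0 0 0.004 1;0 0 0 0 0 0.004 1;0 0 0 0 0 0.004 1;0 0 0 0 0 0.004 1"

```text
time: 17.08
eef_pos: [0.4487, -0.1445, 0.0273]
tcp_rot: [0.805, 0.593, -0.003, -0.002]
contact_force: [-0.0, -0.0, -0.9]
opening: 0.999
finger_force: 0.0
```

To row units: -100 mm / 500 = -0.2, -90 mm / 500 = -0.18.

>>> send_rows:
  rows: "0 0 0 0 0 -0.08 1;0 0 0 0 0 -0.18 1;0 0 0 0 0 -0.2 1;0 0 0 0 0 -0.2 1"

```text
time: 17.58
eef_pos: [0.4496, -0.1446, 0.1277]
tcp_rot: [0.805, 0.593, -0.002, -0.002]
contact_force: [-0.7, 0.7, -0.5]
opening: 0.997
finger_force: 0.0
```

```bash
python3 - <<'E'
from h import *
st(); np.set_printoptions(precision=3,suppress=True)
t=shot('top','t3.png'); s=shot('side','s3.png')
for nm,p in(('top',t),('side',s)):
  for n in('tin','board','hook','mug'):
    for d in ctrl.look_for(p,n)[:1]:
        w=world(p,d['position']); print(n,d['p'],w,proj(p,w),'cubby',(w[:2]-C)@ex,(w[:2]-C)@ey)
  u,v=np.int32(proj(p,[.573,.195,.025])); hsv=cv2.cvtColor(p['color'],cv2.COLOR_RGB2HSV)
  m=((hsv[...,0]>95)&(hsv[...,0]<135)&(hsv[...,1]>70)).astype('uint8'); m2=np.zeros_like(m); m2[v-28:v+28,u-28:u+28]=m[v-28:v+28,u-28:u+28]
  ys,xs=np.nonzero(m2); P=np.array([ray(p,a,b,.025)[:2] for a,b in zip(xs,ys)]); r=cv2.minAreaRect(np.float32(P*1000)); print(nm,len(xs),r,cv2.boxPoints(r).tolist())
a=cv2.resize(t['color'][150:250,140:340],None,fx=4,fy=4)[:,:,::-1];b=cv2.resize(s['color'][120:280,170:370],None,fx=3,fy=3)[:,:,::-1]
b=cv2.copyMakeBorder(b,0,0,0,200,0); cv2.imwrite('pics/e3.png',cv2.resize(np.vstack([a,b]),None,fx=.68,fy=.68))
E
```

```text
17.575 [ 0.4496 -0.1446  0.1277] yaw 1.270304128198263 tilt [-0.0018 -0.0054 -1.    ] F [-0.7  0.7 -0.5] [ 0.   -0.01  0.02] 0.9972362028742252 0.0 [-0.53 -0.02  2.16 -0.    1.   -0.22]
tin 0.92 [0.575 0.202 0.022] [204.914 187.434] cubby -0.1848873863053888 -0.021297925218536455
board 0.72 [ 0.677 -0.301  0.069] [356.344 161.463] cubby -0.6958347354659217 -0.06856413605309275
hook 0.51 [0.511 0.058 0.016] [246.583 208.371] cubby -0.3216917790051129 0.05804270172492446
mug 0.54 [ 0.651 -0.055  0.024] [281.729 169.038] cubby -0.4490112285505382 -0.06904888096269235
top 119 ((572.9869384765625, 199.8738250732422), (34.53374481201172, 78.22477722167969), 2.655459403991699) [[553.926513671875, 238.1442413330078], [557.5506591796875, 160.0034637451172], [592.04736328125, 161.60340881347656], [588.4232177734375, 239.7441864013672]]
tin 0.79 [0.575 0.196 0.018] [236.431 250.513] cubby -0.1914883129186234 -0.02025635976398084
board 0.65 [ 0.559 -0.336  0.022] [278.449 150.161] cubby -0.7183948804334815 0.05248754028712297
hook 0.65 [0.487 0.002 0.012] [280.546 212.109] cubby -0.3747713382089181 0.08828769115299462
mug 0.84 [ 0.649 -0.062  0.035] [236.153 186.732] cubby -0.45500977968724293 -0.06591225603170271
side 158 ((572.9840698242188, 201.22659301757812), (39.20455551147461, 73.76531219482422), 6.077770709991455) [[549.5869140625, 235.82647705078125], [557.3970947265625, 162.47579956054688], [596.3812255859375, 166.626708984375], [588.571044921875, 239.97738647460938]]
```

View pics/e3.png

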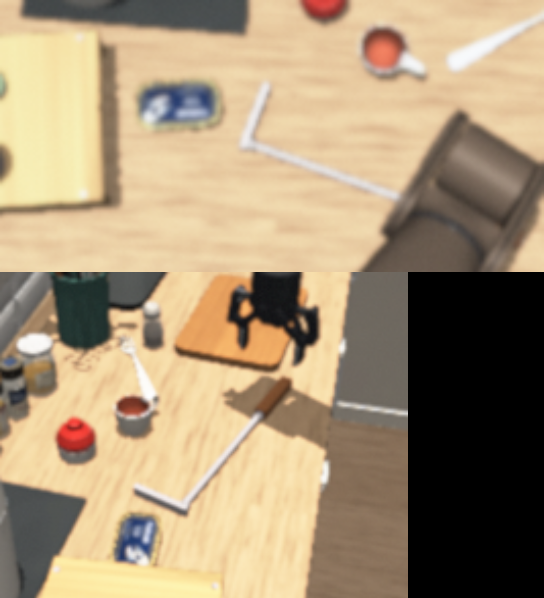

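The hook lies flat at its old place and the tin is free at (0.574, 0.198), with the mug, timer and shaker unmoved. Next: go over the tin, and fix the board's middle.

```bash
python3 - <<'E'
from h import *
rows([tgt(.574,.198,.11,1.66),tgt(.574,.198,.025,1.66)])
for n,c in(('top',(388,210)),('side',(289,145))):
    im=cv2.imread(f'pics/{n}0.png')[:,:,::-1]; p=shot(n); hsv=cv2.cvtColor(im.copy(),cv2.COLOR_RGB2HSV)
    h=hsv[c[1],c[0]].astype(int); m=((abs(hsv[...,0].astype(int)-h[0])<5)&(hsv[...,1]>h[1]-35)).astype('uint8')
    m=cv2.morphologyEx(m,cv2.MORPH_OPEN,np.ones((3,3)))
    k,l=cv2.connectedComponents(m); ys,xs=np.nonzero(l==l[c[1],c[0]])
    P=np.float32([ray(p,a,b,.021)[:2]*1e3 for a,b in zip(xs,ys)]); print(n,h,len(xs),cv2.minAreaRect(P))
E
```

```text
[ -0.5  -0.  -22.3] [364.   18.   16.2]
[ -0.5  -0.  -22.3] [364.1  18.6 101.2]
top [ 14 132 230] 5329 ((530.6865234375, -416.2755126953125), (303.7174987792969, 203.95811462402344), 85.07669067382812)
side [ 15 149 234] 2165 ((530.16015625, -404.9564208984375), (321.6754455566406, 202.13783264160156), 85.22420501708984)
```

To row units: 364 mm / 500 = 0.728, 345 mm / 500 = 0.69, -22.3 degrees / 180 = -0.1239.

>>> send_rows:
  rows: "0 0 -0.0222 0.11 0.006 0 1;0 0 -0.0444 0.23 0.012 0 1;0 0 -0.0667 0.35 0.018 0.01 1;0 0 -0.0889 0.47 0.024 0.02 1;0 0 -0.1111 0.59 0.03 0.028 1;-0.0028 0 -0.1239 0.69 0.036 0.032 1;-0.0028 0 -0.1239 0.728 0.036 0.032 1;-0.0028 0 -0.1239 0.728 0.036 0.032 1"

```text
time: 19.18
eef_pos: [0.5742, 0.1984, 0.1104]
tcp_rot: [0.675, 0.738, 0.0, 0.001]
contact_force: [0.4, -0.4, 0.3]
opening: 0.999
finger_force: 0.0
```

```bash
python3 - <<'E'
from h import *
st(); rows([tgt(.574,.198,.025,1.66)])
E
```

```text
19.175 [0.5742 0.1984 0.1104] yaw 1.6608593710343835 tilt [-9.0e-04  1.2e-03 -1.0e+00] F [ 0.4 -0.4  0.3] [-0.05  0.03 -0.03] 0.9993721490989004 0.0 [ 0.17  0.29  1.85 -0.    1.    0.08]
[0.1 0.  0. ] [-0.3 -0.3 85.4]
```

To row units: 86 mm / 500 = 0.172, 70 mm / 500 = 0.14.

>>> send_rows:
  rows: "0 0 0 0 0 0.08 1;0 0 0 0 0 0.14 1;0 0 0 0 0 0.172 1;0 0 0 0 0 0.172 -1;0 0 0 0 0 0.172 -1;0 0 0 0 0 0.172 -1;0 0 0 0 0 0.172 -1"
  grip_force: 45

```text
time: 20.05
eef_pos: [0.5751, 0.198, 0.0258]
tcp_rot: [0.675, 0.738, 0.001, 0.001]
contact_force: [0.4, -1.0, 1.6]
opening: 0.689
finger_force: 48.5
```

To row units: -110 mm / 500 = -0.22, -70 mm / 500 = -0.14.

>>> send_rows:
  rows: "0 0 0 0 0 -0.06 -1;0 0 0 0 0 -0.14 -1;0 0 0 0 0 -0.22 -1;0 0 0 0 0 -0.22 -1"

```text
time: 20.55
eef_pos: [0.5769, 0.1986, 0.1393]
tcp_rot: [0.675, 0.738, 0.004, 0.004]
contact_force: [0.9, -0.2, -0.7]
opening: 0.686
finger_force: 48.8
```

```bash
python3 - <<'E'
from h import *
st(); rows([tgt(.55,-.1,.14,1.6),tgt(.53,-.415,.12,1.655),tgt(.53,-.415,.046,1.655)])
E
```

```text
20.55 [0.5769 0.1986 0.1393] yaw 1.659819369904757 tilt [ 3.000e-04  1.090e-02 -9.999e-01] F [ 0.9 -0.2 -0.7] [-0.03 -0.03 -0.01] 0.6855433251408153 48.80449891090393 [ 0.17  0.26  1.83 -0.    1.04  0.08]
[ 0.6 -0.   3.4] [-295.   -53.3   -1.4]
[ 0.6 -0.   0.3] [-607.  -101.5   18. ]
[ 0.6 -0.   0.3] [-607.  -102.3   92. ]
```

To row units: -430 mm / 500 = -0.86, -375 mm / 500 = -0.75.

>>> send_rows:
  rows: "0 0 0 -0.09 -0.016 0 -1;0 0 0 -0.2 -0.036 0 -1;0 0 0 -0.31 -0.056 0 -1;0 0 0 -0.42 -0.074 0 -1;0 0 0 -0.53 -0.092 0 -1;0 0 0 -0.64 -0.112 0 -1;0 0 0 -0.75 -0.13 0 -1;0 0 0 -0.86 -0.148 0 -1"

```text
time: 21.55
eef_pos: [0.5374, -0.2381, 0.1328]
tcp_rot: [0.675, 0.738, 0.0, -0.001]
contact_force: [0.3, 0.6, -0.1]
opening: 0.688
finger_force: 48.8
```

```bash
python3 - <<'E'
from h import *
st(); rows([tgt(.53,-.415,.12,1.655),tgt(.53,-.415,.047,1.655)])
E
```

```text
21.55 [ 0.5374 -0.2381  0.1328] yaw 1.659410682316756 tilt [ 1.3e-03 -2.0e-04 -1.0e+00] F [ 0.3  0.6 -0.1] [-0.02  0.02  0.03] 0.6881966230571612 48.79134178161621 [-0.59  0.22  1.89  0.    1.03 -0.68]
[-0.  -0.1  0.3] [-175.6  -23.    12.6]
[-0.  -0.1  0.3] [-175.7  -23.    85.6]
```

To row units: -176 mm / 500 = -0.352, -145 mm / 500 = -0.29.

>>> send_rows:
  rows: "0 0 0 -0.1 -0.014 0 -1;0 0 0 -0.2 -0.026 0 -1;0 0 0 -0.29 -0.038 0.01 -1;0 0 0 -0.352 -0.046 0.02 -1;0 0 0 -0.352 -0.046 0.024 -1;0 0 0 -0.352 -0.046 0.08 -1;0 0 0 -0.352 -0.046 0.13 -1;0 0 0 -0.352 -0.046 0.15 -1"

```text
time: 22.55
eef_pos: [0.5302, -0.4116, 0.0564]
tcp_rot: [0.675, 0.738, 0.001, -0.002]
contact_force: [-0.3, -0.5, -1.6]
opening: 0.685
finger_force: 48.8
```

```bash
python3 - <<'E'
from h import *
st(); rows([tgt(.53,-.415,.047,1.655)])
E
```

```text
22.55 [ 0.5302 -0.4116  0.0564] yaw 1.6604093406179148 tilt [ 0.0044 -0.0018 -1.    ] F [-0.3 -0.5 -1.6] [0.06 0.05 0.03] 0.68480585841764 48.78541857004166 [-0.81  0.49  1.69  0.    0.96 -0.9 ]
[-0.1 -0.3  0.3] [-3.4 -0.5  9.3]
```

To row units: 8.5 mm / 500 = 0.017, 8 mm / 500 = 0.016.

>>> send_rows:
  rows: "0 0 0 -0.004 0 0.006 -1;0 0 0 -0.004 0 0.012 -1;0 0 0 -0.004 0 0.016 -1;0 0 0 -0.004 0 0.017 -1;0 0 0 -0.004 0 0.017 -1"

```text
time: 23.18
eef_pos: [0.5317, -0.4165, 0.0515]
tcp_rot: [0.675, 0.738, 0.0, 0.001]
contact_force: [-0.3, -0.3, -1.1]
opening: 0.685
finger_force: 48.8
```

To row units: 4 mm / 500 = 0.008, 2 mm / 500 = 0.004.

>>> send_rows:
  rows: "0 0 0 0 0 0.004 -1;0 0 0 0 0 0.008 -1;0 0 0 0 0 0.008 -1"

```text
time: 23.55
eef_pos: [0.5315, -0.4163, 0.0469]
tcp_rot: [0.675, 0.738, 0.0, 0.001]
contact_force: [0.3, 0.7, -1.4]
opening: 0.682
finger_force: 48.8
```

To row units: 0.7 mm / 500 = 0.0014.

>>> send_rows:
  rows: "0 0 0 0 0 0.0014 -1;0 0 0 0 0 0.0014 -1"

```text
time: 23.8
eef_pos: [0.5316, -0.4164, 0.0468]
tcp_rot: [0.675, 0.738, 0.0, 0.001]
contact_force: [-1.7, 0.5, 0.7]
opening: 0.685
finger_force: 48.9
```

Contact with the board: release and retreat.

To row units: -120 mm / 500 = -0.24, -80 mm / 500 = -0.16.

>>> send_rows:
  rows: "0 0 0 0 0 0 0.6;0 0 0 0 0 0 1;0 0 0 0 0 0 1;0 0 0 0 0 0 1;0 0 0 0 0 -0.06 1;0 0 0 0 0 -0.16 1;0 0 0 0 0 -0.24 1;0 0 0 0 0 -0.24 1"

```text
time: 24.8
eef_pos: [0.5333, -0.4183, 0.172]
tcp_rot: [0.675, 0.738, 0.0, 0.006]
contact_force: [-0.2, -0.4, 0.9]
opening: 0.999
finger_force: 0.0
```

```bash
python3 - <<'E'
from h import *
st(); np.set_printoptions(precision=3,suppress=True)
t=shot('top'); s=shot('side')
for p in(t,s):
  for n in('tin','hook','mug','shaker','timer','can','candle'):
    for d in ctrl.look_for(p,n)[:1]: print(n,round(d['p'],2),world(p,d['position']))
a=t['color'][140:260,100:450]; b=s['color'][100:220,150:500]
cv2.imwrite('pics/e4.png',cv2.resize(np.vstack([a,b])[:,:,::-1],None,fx=2.2,fy=2.2))
E
```

```text
24.8 [ 0.5333 -0.4183  0.172 ] yaw 1.6595141478749862 tilt [-0.0081  0.0078 -0.9999] F [-0.2 -0.4  0.9] [-0.02  0.02 -0.  ] 0.9985028020171102 0.0 [-0.81  0.36  1.64  0.    1.13 -0.9 ]
tin 0.23 [0.532 0.375 0.082]
hook 0.9 [ 0.463 -0.088  0.016]
mug 0.68 [ 0.65  -0.056  0.024]
shaker 0.75 [ 0.675 -0.301  0.07 ]
timer 0.72 [0.712 0.028 0.051]
candle 0.7 [0.568 0.416 0.088]
tin 0.8 [ 0.531 -0.4    0.04 ]
hook 0.65 [0.492 0.003 0.015]
mug 0.93 [ 0.65  -0.06   0.037]
shaker 0.69 [ 0.681 -0.281  0.045]
timer 0.58 [0.713 0.043 0.039]
can 0.82 [0.475 0.435 0.147]
candle 0.66 [0.568 0.42  0.085]
```

View pics/e4.png

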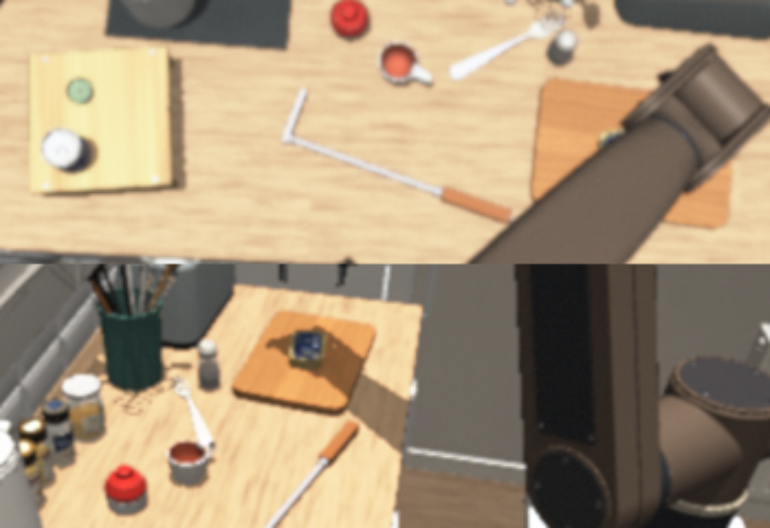

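The tin lies flat in the middle of the board, the hook lies flat on the worktop clear of it, and nothing else has moved.

```bash
python3 -c "
from plant import ctrl
print(ctrl.sign_off())"
```

```text
the job is handed in; nothing more can be done
None
```

The job is handed in at about 25 s: the tin lies flat on the middle of the chopping board, the hook is flat on the worktop clear of it, and the bystanders are where they stood; sign-off returned no verdict.

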